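# Feel for the hidden release notch of a notions case

## Robot

A 6-joint arm with a two-finger parallel gripper is mounted at the origin on the work surface. World frame = base frame: x ahead of the robot, y to its left, z up, the work surface at z = 0. Lengths are in m, angles in degrees, forces in N, time in s.
With the tool pointing down it reaches from about 0.325 to 1 m from the base axis. Payload 5.1 kg.
Tool frame: the origin (TCP) lies midway between the tips of the shut fingers; the grasp point (between the pads) lies 19 mm behind it; z points along the fingers, y is the line along which they close (so a half turn about z gives the same grasp; the last joint's range is limited). The gripper opens to 85 mm and grips with 20 to 120 N. Pads are 22 mm wide; open, the fingers measure 114 mm over their backs; the gripper's body (76 mm by 85 mm) begins 54 mm behind the grasp point. The pads swing forward as they close: fully open they stand 13 mm farther back than shut.
Start: joints at [63.564, 7.093, 94.555, -0, 78.352, -4.733], TCP at [0.24, 0.604, 0.231] pointing down, gripper open.
Joint ranges: [-149.61, 149.61], [-58.7, 133.49], [1.44, 155.28], [-77.14, 257.14], [18.33, 153.61], [-166.67, 166.67]. Speed limits (degrees/s): [147.25, 147.25, 180, 180, 180, 180].

## Interface

Orientations are given as a 3x3 rotation matrix whose columns are the frame's x, y, z axes.
In Python, from cell import readout, optics, arm gives the robot as it stands. The module is installed in compiled form; this text tells all that it offers.
- The arm moves only by the tool step_arm, never from a script. Its argument "targets" is a list of rows, each an object with "travel": the shift along the tool's x, y, z in units of 50 mm (1.0 is 50 mm), a list of three; "turn": the turn about the tool's z in units of 6 degrees (1.0 is 6 degrees). In form: [{"travel": [dx, dy, dz], "turn": turn}, ...]. A call has exactly 5 rows; each row shifts and turns the commanded pose from where the row before left it, along the tool's axes as they then stand; what a row does not reach is not made up. A row lasts 1/10 s, in which the tool goes at most 50 mm and 8.59 degrees, less where a joint would pass 70% of its speed; a pose out of reach is approached as far as the arm can. A call is refused whole if a number of a shift passes 1 or a number of a turn 1, either way. A call with a gripper value outside its range is refused whole. "gripper" is the finger opening in mm, from 0 to 85.4, set as the call begins (left out, the last holds). The fingers move at their own pace and stop on an object; "newtons" is the grip in N (left out, the last holds). Time passes only in rows, so rows that do not move let the fingers close, or fill a call up. It gives the time, the measured TCP pose, the force, the opening and the grip force at its end, in the units of the state.
- readout.get_state(): the state, without advancing time (a new reading comes with each control period).
- optics.read_camera(name): name is "scene" or "top" or "wrist"; returns a dict with "frame" (420x560x3 uint8, red, green, blue), "z_map" (420x560 float32, m along the optical axis (not along the pixel's ray), 0 where there is no reading), "fx", "fy", "cx", "cy" (pixels), "extrinsics" (4x4, takes a point from camera to world coordinates); the wrist camera has in their place "tool_from_camera" (4x4, takes a point from camera to tool coordinates, whose origin is the TCP and whose axes are the flange's). Camera axes: x right, y up, looking along -z (the intrinsics and any distortion apply to the point x, -y, -z); pixel columns grow to the right and rows downward; lengths in m; the calibration is good to about 2 mm. A picture is of the moment at which its call begins: read the wrist's pose just before it.
- arm.job_done(): hands the job in; it is judged then, once.
The state is a dict: "t": time; "joint_positions": joint angles; "joint_velocities": joint speeds; "tau": joint torques, N m; "tool_pos": TCP position; "ee_rot": TCP orientation; "ft_force": force on the tool from outside, world axes, zero at the start; "torque": the same for the moment, N m; "opening": finger opening in m; "grasp_force": force on a finger pad.
Only numpy, scipy, OpenCV 4.12 (cv2) and the standard library are available. Lean on these libraries where they do the work, as an engineer would, in place of code of your own. Each camera call takes 0.05 s, during which the arm holds its last target. There are 200 camera calls.

## Task

Open the blue sewing-notions case by its hidden release: touch a fingertip to the red pad at the end of its front rail, sweep the fingertip along the top of the rail, over the bare-metal piece and on along the black ones, until it finds the notch, and there press the key inside fully down so that the lid rises. Press only the key: do not touch the lid, and leave the things standing around where they are. Then move clear.

Things in the scene. Friction and masses are not known exactly. Their poses are not given: they have to be found in the camera images.
- case: Fixed blue sewing-notions case, 376 mm wide (its y). Origin on the work surface under the middle of its front rail; x points over the lid, y along the rail to the red pad, z up. Rail: x -22 to 22 mm, y -188 to 188, flat top 90 mm up. A fixed deck as high as the rail follows, x 22 to 58 mm, then the lid.
- rail_top (a point): Middle of the rail's top, axes as the case's. Along the rail, in y: red pad 148 to 188 mm, bare-metal piece 92 to 148, then five black pieces of 56 mm centred at 64, 8, -48, -104, -160 mm. Four are solid; one, which may be any of the five, has the notch.
- black_row (a point): Middle of the top of the row of five black pieces (y = -48 mm). The notch, in the middle of one piece, is 44 mm long in y, open at top and front, closed at the back from x = 16 mm; its floor is the black key, 12 mm below the rail's top. Where it is is not given: it is found by touch, or by a close look.
- start_pad: Red pad at the rail's +y end, fixed to the case, 44 x 40 mm (x, y). Origin at the centre of its underside; its top is 35 mm above that, level with the rail; axes as the case's.
- lead: Bare-metal piece of the rail next to the red pad, fixed to the case, 44 x 56 mm (x, y). Origin at the centre of its underside; its top is 35 mm above that, level with the rail.
- key (a joint): The release key in the notch, a plate filling its floor (37 x 43 mm): 0 = up (12 mm below the rail's top), 0.012 m = fully down (24 mm below). It slides straight down under about 2 to 4 N anywhere on it, stops hard at the bottom, and stays where it is left.
- lid (a joint): Angle of the lid's hinge at the back of the case: 0 = shut, about 0.36 rad = fully open. A linkage raises it in step with the key: 0.03 rad for each mm; it stays where it is left.
- lid_edge (a point): Middle of the free front edge of the clear, white-framed lid (134 x 374 mm in x, y, 7 mm thick), on its top: level with the rail and 60 mm behind the rail's middle when shut; it rises about 47 mm when the lid opens.
- spool_blue: Loose bystander: blue cone of thread, foot 48 mm wide, 90 mm tall. Origin at the centre of its underside.
- spool_white: Loose bystander: white cone of thread, foot 48 mm wide, 90 mm tall. Origin at the centre of its underside.
- spool_red: Loose bystander: red cone of thread, foot 48 mm wide, 90 mm tall. Origin at the centre of its underside.
- button_jar: Loose bystander: green glass jar with yellow cap, 60 mm wide, 85 mm tall. Origin at the centre of its underside.
- pin_tin: Loose bystander: round brass tin, 56 mm wide, 22 mm high, in front of the rail. Origin at the centre of its underside.
- tape_measure: Loose bystander: round yellow tape measure, 48 mm wide, 18 mm high, in front of the rail. Origin at the centre of its underside.
- mug: Loose bystander: white mug, 76 mm wide, 90 mm tall. Origin at the centre of its underside.

How it is judged:
By the outcome, as a careful person would: the job done as asked, in the order asked, and still so for the second after the job is handed in, with the robot touching nothing.
It also fails if it takes over 72 s, if anything falls off the work surface, if the arm or the gripper's body presses on something with over 40 N, if the wrist force passes 120 N, or if a joint passes its speed limit or range.

## Working session

There is one attempt and no reset: what is moved stays moved. The work goes in short steps, Python scripts to look and compute and a tool call to move; the robot and the scene stay as the last step left them, time stands still between calls to the robot, and variables do not carry over. Pictures are saved under pics/ and viewed, at most 10 in all, crops included, and the job is handed in when it is done.

Besides the shell and the picture viewer there is one more tool, called as name(argument=value, ...) on one line, values as JSON. step_arm: Moves the arm, as the interface text tells. Its arguments: {"type":"object","properties":{"targets":{"type":"array","items":{"type":"object","properties":{"travel":{"type":"array","items":{"type":"number"}},"turn":{"type":"number"}}}},"gripper":{"type":"number"},"newtons":{"type":"number"}},"required":["targets"]}

```bash
mkdir -p pics; python3 - <<'E'
from cell import readout, optics
import cv2,numpy as np
s=readout.get_state();print({k:np.round(v,3).tolist() for k,v in s.items()})
for n in("scene","top"):
    c=optics.read_camera(n);np.savez(n+'.npz',**c);cv2.imwrite(f'pics/{n}0.png',c['frame'][:,:,::-1])
    print(c['extrinsics'].round(3).tolist(),c['fx'],c['cx'],c['cy'],[k for k in c])
E
```

```text
{'t': 0.0, 'joint_positions': [63.566, 7.135, 94.634, 0.0, 78.353, -4.733], 'joint_velocities': [0.053, -0.015, 0.009, -0.069, 0.002, -0.114], 'tau': [0.001, -42.36, -36.546, -0.0, 0.007, -0.0], 'tool_pos': [0.24, 0.603, 0.23], 'ee_rot': [[-0.929, 0.37, -0.001], [0.37, 0.929, -0.002], [0.0, -0.002, -1.0]], 'ft_force': [0.281, 0.293, -0.215], 'torque': [-0.026, 0.055, 0.032], 'grasp_force': 0.0, 'opening': 0.085}
[[-0.372, -0.565, 0.736, 1.302], [0.928, -0.21, 0.308, 0.428], [-0.019, 0.798, 0.603, 0.684], [0.0, 0.0, 0.0, 1.0]] 448.1515220838093 276.1123631942142 210.2661889165243 ['frame', 'z_map', 'fx', 'fy', 'cx', 'cy', 'extrinsics']
[[-0.022, 0.994, -0.103, 0.441], [-1.0, -0.023, -0.01, 0.096], [-0.013, 0.103, 0.995, 1.288], [0.0, 0.0, 0.0, 1.0]] 502.25872068206803 284.85424903957113 208.31852395360485 ['frame', 'z_map', 'fx', 'fy', 'cx', 'cy', 'extrinsics']
```

View pics/top0.png

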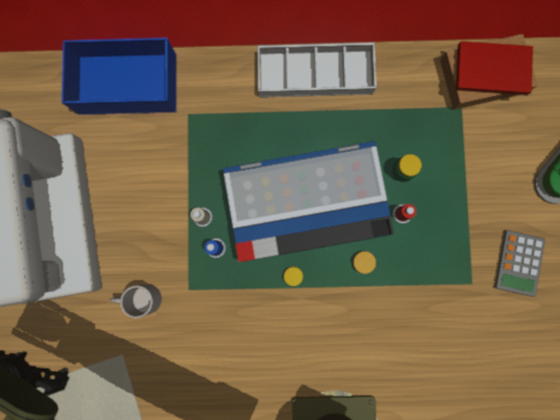

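View pics/scene0.png

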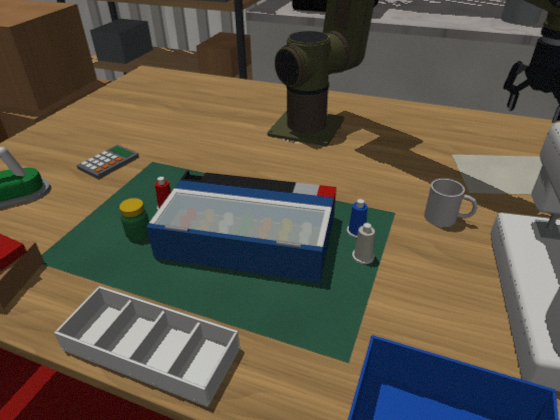

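The top view shows the red pad at about (245,250) and the rail running to (390,228). The tin (364,262) and tape (293,276) stand in front of it. The blue and white spools are near the pad end and the red spool is near the far end.

```bash
cat > h.py <<'E'
import numpy as np,cv2
def cloud(c,T):
    v,u=np.mgrid[:420,:560]; z=c['z_map']
    p=np.stack([(u-c['cx'])/c['fx']*z,-(v-c['cy'])/c['fy']*z,-z,np.ones_like(z)],-1)
    return (p@np.asarray(T).T)[...,:3]
def onplane(c,T,u,v,h):
    T=np.asarray(T);d=T[:3,:3]@np.array([(u-c['cx'])/c['fx'],-(v-c['cy'])/c['fy'],-1]);o=T[:3,3]
    return o+d*(h-o[2])/d[2]
E
python3 - <<'E'
from h import *
c=np.load('top.npz');T=c['extrinsics'];P=cloud(c,T);f=c['frame'].astype(int);hsv=cv2.cvtColor(c['frame'],cv2.COLOR_RGB2HSV).astype(int)
roi=np.zeros((420,560),bool);roi[215:265,230:395]=1
H,S,V=hsv[...,0],hsv[...,1],hsv[...,2]
red=roi&((H<8)|(H>172))&(S>150)&(V>100); blk=roi&(V<60)&(P[...,2]>.05)
met=roi&(S<50)&(V>110)&(P[...,2]>.07)&(np.mgrid[:420,:560][1]<285)&(np.mgrid[:420,:560][0]>232)
for n,m in(('red',red),('metal',met),('blk',blk)):
    k,l,st,_=cv2.connectedComponentsWithStats(m.astype(np.uint8));i=1+st[1:,4].argmax();m=l==i
    pts=np.argwhere(m)[:,::-1].astype(np.float32)
    W=np.array([onplane(c,T,u,v,.09)[:2] for u,v in pts],np.float32)*1000
    r=cv2.minAreaRect(W);print(n,st[i],r,np.median(P[m],0).round(4))
    if n=='blk':
        print(np.round(cv2.boxPoints(r)))
# profile along rail, z map
R=[onplane(c,T,*p,.09)for p in((245,250),(388,228))];print(R)
for t in np.linspace(0,1,60):
    u,v=np.array([245,250])+t*np.array([143,-22]);print(int(P[int(v+.5),int(u+.5),2]*1000),int(V[int(v+.5),int(u+.5)]),end=' | ')
E
```

```text
red [236 241  18  21 294] ((464.9721374511719, 206.62911987304688), (43.34901428222656, 37.98197937011719), 8.988061904907227) [0.465  0.2066 0.0898]
metal [252 237  26  22 440] ((472.99285888671875, 157.66647338867188), (44.14232635498047, 56.118343353271484), 8.158108711242676) [0.4733 0.1574 0.0899]
blk [ 277  217  116   37 1840] ((497.5863342285156, -8.491226196289062), (41.86427307128906, 273.3493347167969), 8.849586486816406) [0.4978 0.0021 0.0894]
[[ 456.  123.]
 [ 498. -147.]
 [ 539. -140.]
 [ 497.  130.]]
[array([0.46751565, 0.20524259, 0.09      ]), array([ 0.51213108, -0.13648236,  0.09      ])]
90 160 | 89 161 | 92 161 | 88 161 | 92 159 | 90 159 | 87 160 | 87 161 | 86 162 | 87 161 | 89 161 | 93 162 | 93 163 | 91 87 | 90 54 | 89 54 | 92 57 | 86 55 | 87 55 | 89 56 | 89 56 | 89 55 | 89 56 | 90 58 | 87 56 | 88 57 | 85 57 | 90 57 | 86 58 | 87 57 | 1288 59 | 87 58 | 86 58 | 92 57 | 88 58 | 87 59 | 87 58 | 92 59 | 88 58 | 87 59 | 90 59 | 88 58 | 91 59 | 90 59 | 91 59 | 90 59 | 87 59 | 94 59 | 92 59 | 92 59 | 88 59 | 89 59 | 88 59 | 78 44 | 79 44 | 79 44 | 80 44 | 79 45 | 75 44 | 80 33 |
```

Depth shows the notch, about 12 mm low, in the last black piece (y = -160). Next I shut the fingers, align the tool with the rail (about 98.6°) and fly above the pad.

step_arm(targets=[{"travel":[0,0,0],"turn":-1},{"travel":[0,0,0],"turn":-1},{"travel":[0,0,0],"turn":-1},{"travel":[0,0,0],"turn":-1},{"travel":[0,0,0],"turn":-1}], gripper=0, newtons=40)

```text
t: 0.6
tool_pos: [0.2403, 0.6036, 0.2306]
ee_rot: [[-0.989, -0.149, -0.001], [-0.149, 0.989, -0.001], [0.001, -0.001, -1.0]]
ft_force: [-0.5, -0.3, -0.4]
opening: 0.012
grasp_force: 0.0
```

step_arm(targets=[{"travel":[-0.22,-0.57,0],"turn":0},{"travel":[-0.22,-0.57,0],"turn":0},{"travel":[-0.22,-0.57,0],"turn":0},{"travel":[-0.22,-0.57,0],"turn":0},{"travel":[-0.22,-0.57,0],"turn":0}])

```text
t: 1.1
tool_pos: [0.3156, 0.4695, 0.2307]
ee_rot: [[-0.989, -0.145, -0.001], [-0.145, 0.989, -0.001], [0.001, -0.001, -1.0]]
ft_force: [0.1, -1.0, 0.8]
opening: -0.0002
grasp_force: 0.0
```

step_arm(targets=[{"travel":[-0.22,-0.57,0],"turn":0},{"travel":[-0.22,-0.57,0],"turn":0},{"travel":[-0.22,-0.57,0],"turn":0},{"travel":[-0.22,-0.57,0],"turn":0},{"travel":[-0.22,-0.57,0],"turn":0}])

```text
t: 1.6
tool_pos: [0.3905, 0.3365, 0.2308]
ee_rot: [[-0.99, -0.144, -0.001], [-0.144, 0.99, -0.0], [0.001, -0.0, -1.0]]
ft_force: [0.6, 0.1, 0.1]
opening: -0.0001
grasp_force: 0.0
```

step_arm(targets=[{"travel":[-0.22,-0.57,0],"turn":0},{"travel":[-0.22,-0.57,0],"turn":0},{"travel":[-0.22,-0.57,0],"turn":0},{"travel":[-0.22,-0.57,0],"turn":0},{"travel":[-0.22,-0.57,0],"turn":0}])

```text
t: 2.1
tool_pos: [0.4655, 0.2034, 0.2308]
ee_rot: [[-0.99, -0.144, -0.001], [-0.144, 0.99, -0.0], [0.001, -0.0, -1.0]]
ft_force: [-0.1, 1.1, -0.1]
opening: 0.0
grasp_force: 0.0
```

```bash
python3 - <<'E'
from cell import readout, optics
from h import *
s=readout.get_state();c=optics.read_camera('wrist')
M=np.eye(4);M[:3,:3]=s['ee_rot'];M[:3,3]=s['tool_pos'];T=M@c['tool_from_camera']
np.savez('w1.npz',T=T,**c);cv2.imwrite('pics/w1.png',c['frame'][:,:,::-1]);print(s['tool_pos'],s['opening'],s['ft_force'],T.round(3).tolist())
f=c['frame'];hsv=cv2.cvtColor(f,cv2.COLOR_RGB2HSV).astype(int);P=cloud(c,T)
m=((hsv[...,0]<8)|(hsv[...,0]>172))&(hsv[...,1]>150)&(hsv[...,2]>90)&(abs(P[...,2]-.09)<.012)
k,l,st,_=cv2.connectedComponentsWithStats(m.astype(np.uint8));i=1+st[1:,4].argmax()
W=np.array([onplane(c,T,u,v,.09)[:2] for v,u in np.argwhere(l==i)],np.float32)*1000
print(st[i],cv2.minAreaRect(W),np.median(P[l==i],0))
E
```

```text
[0.46549313 0.2034394  0.23084471] 2.9250383567770153e-05 [-0.06290645  1.10747714 -0.10205497] [[-0.145, -0.943, -0.299, 0.389], [0.989, -0.138, -0.045, 0.191], [0.001, -0.302, 0.953, 0.373], [0.0, 0.0, 0.0, 1.0]]
[ 255  175   46   53 2334] ((463.1874694824219, 203.74755859375), (46.448204040527344, 38.93485641479492), 9.05269718170166) [0.46237974 0.20377777 0.08964325]
```

View pics/w1.png

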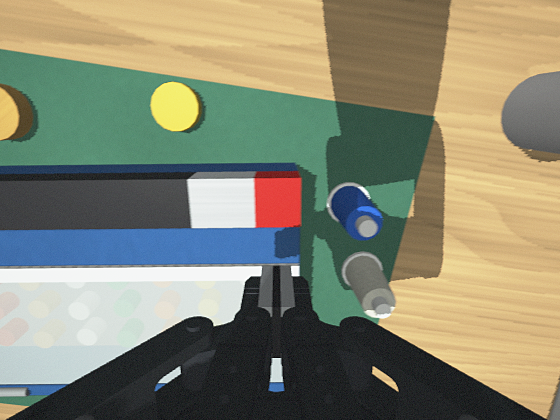

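The wrist view has the red pad at (278,200) and the metal piece at (222,200), which agrees with the top view. Going down now.

step_arm(targets=[{"travel":[0.08,0,0.5],"turn":0},{"travel":[0,0,0.5],"turn":0},{"travel":[0,0,0.5],"turn":0},{"travel":[0,0,0.5],"turn":0},{"travel":[0,0,0.5],"turn":0}])

```text
t: 2.65
tool_pos: [0.4609, 0.2041, 0.105]
ee_rot: [[-0.99, -0.144, -0.001], [-0.144, 0.99, -0.0], [0.001, -0.0, -1.0]]
ft_force: [0.6, 0.4, -0.4]
opening: 0.0004
grasp_force: 0.0
```

step_arm(targets=[{"travel":[0,0,0.08],"turn":0},{"travel":[0,0,0.06],"turn":0},{"travel":[0,0,0.06],"turn":0},{"travel":[0,0,0.04],"turn":0},{"travel":[0,0,0],"turn":0}])

```text
t: 3.15
tool_pos: [0.4619, 0.2043, 0.0951]
ee_rot: [[-0.99, -0.144, 0.001], [-0.144, 0.99, 0.0], [-0.001, 0.0, -1.0]]
ft_force: [-0.5, -1.0, -0.3]
opening: -0.0001
grasp_force: 0.0
```

step_arm(targets=[{"travel":[0,0,0.02],"turn":0},{"travel":[0,0,0.02],"turn":0},{"travel":[0,0,0.02],"turn":0},{"travel":[0,0,0.02],"turn":0},{"travel":[0,0,0],"turn":0}])

```text
t: 3.65
tool_pos: [0.4613, 0.2041, 0.0901]
ee_rot: [[-0.99, -0.144, -0.0], [-0.144, 0.99, -0.0], [0.0, -0.0, -1.0]]
ft_force: [-0.2, -0.1, -0.3]
opening: 0.0001
grasp_force: 0.0
```

step_arm(targets=[{"travel":[0,0,0.01],"turn":0},{"travel":[0,0,0.01],"turn":0},{"travel":[0,0,0],"turn":0},{"travel":[0,0,0],"turn":0},{"travel":[0,0,0],"turn":0}])

```text
t: 4.15
tool_pos: [0.4614, 0.2041, 0.09]
ee_rot: [[-0.99, -0.144, -0.0], [-0.144, 0.99, -0.0], [0.0, -0.0, -1.0]]
ft_force: [-3.2, -1.7, 4.7]
opening: -0.0001
grasp_force: 2.5
```

Contact on the red pad at 4.7 N. Starting the sweep.

step_arm(targets=[{"travel":[-0.001,-0.06,0],"turn":0},{"travel":[-0.001,-0.1,0],"turn":0},{"travel":[-0.001,-0.14,0],"turn":0},{"travel":[-0.001,-0.14,0],"turn":0},{"travel":[-0.001,-0.14,0],"turn":0}])

```text
t: 4.65
tool_pos: [0.4665, 0.1753, 0.09]
ee_rot: [[-0.99, -0.144, 0.001], [-0.144, 0.99, 0.001], [-0.002, 0.001, -1.0]]
ft_force: [-0.7, 3.8, 5.2]
opening: 0.0001
grasp_force: 2.7
```

step_arm(targets=[{"travel":[-0.001,-0.15,0],"turn":0},{"travel":[-0.001,-0.15,0],"turn":0},{"travel":[-0.001,-0.15,0],"turn":0},{"travel":[-0.001,-0.15,0],"turn":0},{"travel":[-0.001,-0.15,0],"turn":0}])

```text
t: 5.15
tool_pos: [0.4721, 0.1381, 0.09]
ee_rot: [[-0.99, -0.144, 0.001], [-0.144, 0.99, 0.001], [-0.001, 0.001, -1.0]]
ft_force: [0.0, 3.4, 5.5]
opening: -0.0001
grasp_force: 2.8
```

step_arm(targets=[{"travel":[-0.001,-0.15,0],"turn":0},{"travel":[-0.001,-0.15,0],"turn":0},{"travel":[-0.001,-0.15,0],"turn":0},{"travel":[-0.001,-0.15,0],"turn":0},{"travel":[-0.001,-0.15,0],"turn":0}])

```text
t: 5.65
tool_pos: [0.4777, 0.1011, 0.09]
ee_rot: [[-0.99, -0.144, 0.001], [-0.144, 0.99, 0.001], [-0.001, 0.001, -1.0]]
ft_force: [-0.6, 4.4, 6.7]
opening: 0.0
grasp_force: 2.9
```

step_arm(targets=[{"travel":[-0.001,-0.15,0],"turn":0},{"travel":[-0.001,-0.15,0],"turn":0},{"travel":[-0.001,-0.15,0],"turn":0},{"travel":[-0.001,-0.15,0],"turn":0},{"travel":[-0.001,-0.15,0],"turn":0}])

```text
t: 6.15
tool_pos: [0.4832, 0.064, 0.09]
ee_rot: [[-0.99, -0.144, 0.001], [-0.144, 0.99, 0.001], [-0.001, 0.001, -1.0]]
ft_force: [-0.1, 4.3, 5.9]
opening: 0.0002
grasp_force: 3.1
```

step_arm(targets=[{"travel":[-0.001,-0.15,0],"turn":0},{"travel":[-0.001,-0.15,0],"turn":0},{"travel":[-0.001,-0.15,0],"turn":0},{"travel":[-0.001,-0.15,0],"turn":0},{"travel":[-0.001,-0.15,0],"turn":0}])

```text
t: 6.65
tool_pos: [0.4888, 0.027, 0.09]
ee_rot: [[-0.99, -0.144, 0.001], [-0.144, 0.99, 0.001], [-0.001, 0.001, -1.0]]
ft_force: [-0.9, 5.1, 7.0]
opening: 0.0004
grasp_force: 3.2
```

step_arm(targets=[{"travel":[-0.001,-0.15,0],"turn":0},{"travel":[-0.001,-0.15,0],"turn":0},{"travel":[-0.001,-0.15,0],"turn":0},{"travel":[-0.001,-0.15,0],"turn":0},{"travel":[-0.001,-0.15,0],"turn":0}])

```text
t: 7.15
tool_pos: [0.4944, -0.0101, 0.09]
ee_rot: [[-0.99, -0.144, 0.001], [-0.144, 0.99, 0.002], [-0.001, 0.001, -1.0]]
ft_force: [0.0, 5.0, 7.0]
opening: 0.0002
grasp_force: 3.4
```

step_arm(targets=[{"travel":[-0.001,-0.15,0],"turn":0},{"travel":[-0.001,-0.15,0],"turn":0},{"travel":[-0.001,-0.15,0],"turn":0},{"travel":[-0.001,-0.15,0],"turn":0},{"travel":[-0.001,-0.15,0],"turn":0}])

```text
t: 7.65
tool_pos: [0.4999, -0.0471, 0.09]
ee_rot: [[-0.99, -0.144, 0.0], [-0.144, 0.99, 0.002], [-0.001, 0.002, -1.0]]
ft_force: [-0.6, 5.7, 6.9]
opening: -0.0002
grasp_force: 3.6
```

step_arm(targets=[{"travel":[-0.001,-0.15,0],"turn":0},{"travel":[-0.001,-0.15,0],"turn":0},{"travel":[-0.001,-0.15,0],"turn":0},{"travel":[-0.001,-0.15,0],"turn":0},{"travel":[-0.001,-0.15,0],"turn":0}])

```text
t: 8.15
tool_pos: [0.5055, -0.0841, 0.09]
ee_rot: [[-0.99, -0.144, 0.0], [-0.144, 0.99, 0.002], [-0.0, 0.002, -1.0]]
ft_force: [-0.8, 5.9, 6.8]
opening: 0.0001
grasp_force: 3.8
```

step_arm(targets=[{"travel":[-0.001,-0.1,0],"turn":0},{"travel":[-0.001,-0.1,0],"turn":0},{"travel":[-0.001,-0.1,0],"turn":0},{"travel":[-0.001,-0.1,0],"turn":0},{"travel":[-0.001,-0.1,0],"turn":0}])

```text
t: 8.65
tool_pos: [0.5086, -0.1096, 0.0889]
ee_rot: [[-0.99, -0.144, -0.001], [-0.144, 0.99, -0.001], [0.001, -0.001, -1.0]]
ft_force: [0.4, -0.7, -0.1]
opening: -0.0001
grasp_force: 0.0
```

The tip dropped into the notch. Moving to its middle and taking a look.

step_arm(targets=[{"travel":[0,-0.06,0],"turn":0},{"travel":[0,-0.06,0],"turn":0},{"travel":[0,-0.06,0],"turn":0},{"travel":[0,0,0],"turn":0},{"travel":[0,0,0],"turn":0}])

```text
t: 9.15
tool_pos: [0.5105, -0.1177, 0.0892]
ee_rot: [[-0.99, -0.144, -0.0], [-0.144, 0.99, 0.0], [0.0, 0.0, -1.0]]
ft_force: [0.0, 0.2, -0.8]
opening: -0.0
grasp_force: 0.0
```

```bash
python3 - <<'E'
from cell import readout, optics
from h import *
s=readout.get_state();c=optics.read_camera('wrist')
M=np.eye(4);M[:3,:3]=s['ee_rot'];M[:3,3]=s['tool_pos'];T=M@c['tool_from_camera']
cv2.imwrite('pics/w2.png',np.clip(c['frame'][:,:,::-1].astype(int)*2,0,255));print(s['tool_pos'],s['ft_force'])
P=cloud(c,T);yc=np.array([-.149,.989]);xc=np.array([.989,.149]);o=np.array([.4976,-.0085])+48e-3*yc
Y=(P[...,:2]-o)@yc;X=(P[...,:2]-o)@xc
m=(abs(X+.017)<.004)
for y in range(-196,-120,3):
    k=m&(abs(Y*1000-y)<1.5)&(P[...,2]>.05);print(y,k.sum(),np.round(np.median(P[k][:,2])*1000,1) if k.any() else None,end='; ')
E
```

```text
[ 0.51046796 -0.11770962  0.08916272] [ 0.03427855  0.15663009 -0.80556973]
-196 699 158.2; -193 632 153.8; -190 548 150.2; -187 586 144.6; -184 615 140.2; -181 531 140.7; -178 297 78.0; -175 846 167.5; -172 1310 161.7; -169 1368 160.3; -166 1460 159.1; -163 1642 147.4; -160 873 124.6; -157 958 126.1; -154 1757 153.9; -151 1458 160.4; -148 1408 161.2; -145 1304 162.6; -142 722 168.1; -139 390 89.9; -136 459 141.2; -133 508 142.2; -130 557 145.4; -127 661 148.4; -124 727 152.5; -121 796 156.5; [ WARN:0@0.592] global loadsave.cpp:1063 imwrite_ Unsupported depth image for selected encoder is fallbacked to CV_8U.
```

View pics/w2.png

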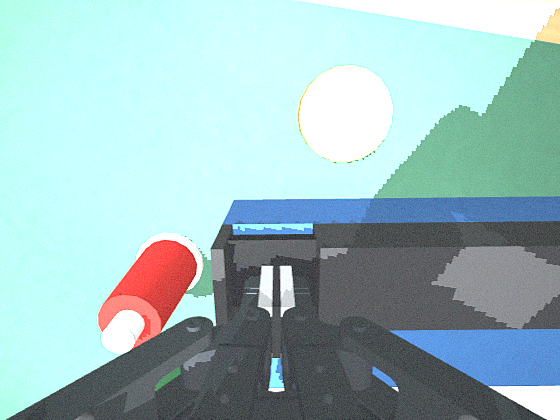

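The tip sits centrally in the notch (opening at columns 232–316, fingertip about 277). Pressing the key.

step_arm(targets=[{"travel":[0,0,0.06],"turn":0},{"travel":[0,0,0.06],"turn":0},{"travel":[0,0,0.05],"turn":0},{"travel":[0,0,0.04],"turn":0},{"travel":[0,0,0.04],"turn":0}])

```text
t: 9.7
tool_pos: [0.5104, -0.1176, 0.0767]
ee_rot: [[-0.99, -0.144, -0.001], [-0.144, 0.99, 0.0], [0.001, 0.0, -1.0]]
ft_force: [-1.9, 0.4, 2.2]
opening: -0.0
grasp_force: 1.3
```

step_arm(targets=[{"travel":[0,0,0.04],"turn":0},{"travel":[0,0,0.04],"turn":0},{"travel":[0,0,0.04],"turn":0},{"travel":[0,0,0.03],"turn":0},{"travel":[0,0,0.03],"turn":0}])

```text
t: 10.2
tool_pos: [0.5106, -0.1176, 0.0677]
ee_rot: [[-0.99, -0.144, -0.0], [-0.144, 0.99, 0.0], [0.0, 0.0, -1.0]]
ft_force: [-1.1, 1.2, 2.5]
opening: 0.0001
grasp_force: 1.4
```

step_arm(targets=[{"travel":[0,0,0.02],"turn":0},{"travel":[0,0,0.02],"turn":0},{"travel":[0,0,0.02],"turn":0},{"travel":[0,0,0.01],"turn":0},{"travel":[0,0,0],"turn":0}])

```text
t: 10.7
tool_pos: [0.5107, -0.1177, 0.0659]
ee_rot: [[-0.99, -0.144, -0.001], [-0.144, 0.99, 0.0], [0.001, 0.0, -1.0]]
ft_force: [-7.1, 2.2, 12.2]
opening: 0.0001
grasp_force: 6.2
```

It reached the hard stop (z 0.0659, 12 N). Lifting straight up.

step_arm(targets=[{"travel":[0,0,-0.1],"turn":0},{"travel":[0,0,-0.3],"turn":0},{"travel":[0,0,-0.5],"turn":0},{"travel":[0,0,-0.6],"turn":0},{"travel":[0,0,-0.6],"turn":0}])

```text
t: 11.2
tool_pos: [0.5107, -0.1178, 0.1709]
ee_rot: [[-0.99, -0.144, 0.001], [-0.144, 0.99, -0.0], [-0.001, -0.001, -1.0]]
ft_force: [-0.3, -0.6, 0.8]
opening: -0.0001
grasp_force: 0.0
```

step_arm(targets=[{"travel":[0.3,0,-0.5],"turn":0},{"travel":[0.4,0,-0.3],"turn":0},{"travel":[0.4,0,0],"turn":0},{"travel":[0.2,0,0],"turn":0},{"travel":[0,0,0],"turn":0}])

```text
t: 11.7
tool_pos: [0.4456, -0.1272, 0.2095]
ee_rot: [[-0.99, -0.143, 0.001], [-0.143, 0.99, -0.0], [-0.001, -0.001, -1.0]]
ft_force: [0.2, 0.5, 0.3]
opening: 0.0004
grasp_force: 0.0
```

```bash
python3 - <<'E'
from cell import readout, optics
from h import *
s=readout.get_state();print(s['tool_pos'],s['ft_force'])
a=optics.read_camera('scene');cv2.imwrite('pics/s1.png',a['frame'][:,:,::-1])
E
```

```text
[ 0.4456397  -0.12720595  0.20951668] [0.17700084 0.54283422 0.26617596]
```

View pics/s1.png

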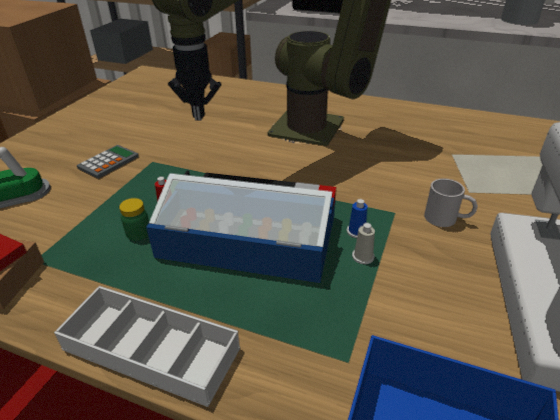

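The lid is up (front edge at about row 180, raised above the case), the bystanders haven't moved, and the arm is clear.

```bash
python3 -c "
from cell import arm;print(arm.job_done())"
```

```text
the job is handed in; nothing more can be done
None
```

The case is open: I swept the fingertip from the red pad along the rail to the notch in the last black piece and pressed the key to its stop. The lid rose, the arm is clear, nothing else appears to have moved, and the job is handed in.

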